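# Set the fallen ink bottle back in its caddy and click up the carry handle

## Task

Get the ink caddy ready to carry: pick up the square ink bottle that lies on its side on the desk and set it down gently, standing upright on the empty cork pad in the row of bottles, without dropping it. Then swing the caddy's carry handle up from the side until it clicks over the spring ball and stands fully upright at its stop, and let go. Leave the other bottles standing where they are and leave everything else on the desk alone.

Things in the scene. Friction and masses are not known exactly. Their poses are not given: they have to be found in the camera images.
- bottle: the fallen ink bottle, amber glass with a black cap, lying on one of its flat sides on the desk: square body 40 x 40 mm and 62 mm long, then neck and round cap 26 mm in diameter, 90 mm long over all, 0.1 to 0.2 kg. Origin at the centre of its underside (the base); z axis runs from the base to the cap (lies level at the start, must end pointing up); x and y are square to the body's flat sides
- free_place: the empty round cork pad (42 mm across, flush with the floor of the caddy's lane) where the bottle belongs; origin at the centre of the pad on the lane's floor, 8 mm above the desk; x axis across the lane like the caddy's. A neighbouring bottle's side is about 46 mm from its centre along the row, and if it is the first or last place the end board is 48 mm from its centre
- caddy: plywood caddy, immovable: 64 mm deep (x), 314 mm long (y). Origin on the desk under its centre. The lane runs along y: floor 8 mm above the desk, 52 mm wide between side rails 26 mm high over the desk; four places 66 mm apart (y = -99, -33, 33, 99 mm). End boards, 10 mm thick, rise to 122 mm. x points to the side where the handle is folded down, away from the robot
- hinge (a point): point on the handle's hinge axis midway between the end boards, 50 mm above the desk; the axis is the caddy's y axis
- handle (a joint): angle of the carry handle in rad: 0 = level, out over the desk on the caddy's +x side; 1.571 = upright over the caddy, its end stop. Stiff hinge: it stays where it is left. From about 1.27 a nib on the +y arm rides up a spring ball in the end board, at 1.43 it passes over (up to 10 N more at the bar) and is then held at the stop
- bar (a point): middle of the handle's wooden bar: a round bar 14 mm in diameter, 346 mm long along the caddy's y, 115 mm from the hinge axis, carried by flat steel arms at its two ends (outside the end boards); upright, the bar is 165 mm above the desk and 67 mm above the bottles' caps
- mate1: standing neighbour in the caddy, the same make of square bottle as the fallen one (40 x 40 mm, 90 mm tall); origin at the centre of its underside, z up to the cap
- mate2: standing neighbour in the caddy, the same make of square bottle as the fallen one (40 x 40 mm, 90 mm tall); origin at the centre of its underside, z up to the cap
- mate3: standing neighbour in the caddy, the same make of square bottle as the fallen one (40 x 40 mm, 90 mm tall); origin at the centre of its underside, z up to the cap
- tape: bystander: roll of paper tape lying flat, 84 mm across, 19 mm high; origin centre of underside
- eraser: bystander: white eraser 48 x 22 x 12 mm; origin centre of underside
- clamp_block: bystander: small aluminium paperweight 60 x 30 x 22 mm; origin centre of underside
- mug: bystander: white mug 80 mm across, 90 mm tall; origin centre of underside
- brush: bystander: brush lying on the desk; origin under its middle
- jar: bystander: glass jar with steel cap, 56 mm across, 45 mm tall; origin centre of underside
There are look-alikes about, which are no part of the job. What is shaped like the bottle but turquoise or yellow is not meant.

How it is judged:
By the outcome, as a careful person would: the job done as asked, in the order asked, and still so for the second after the job is handed in, with the robot touching nothing.
It also fails if it takes over 72 s, if anything falls off the work surface, if the arm or the gripper's body presses on something with over 40 N, if the wrist force passes 120 N, or if a joint passes its speed limit or range.

## Robot

A 6-joint arm with a two-finger parallel gripper is mounted at the origin on the work surface. World frame = base frame: x ahead of the robot, y to its left, z up, the work surface at z = 0. Lengths are in mm, angles in degrees, forces in N, time in s.
With the tool pointing down it reaches from about 350 to 850 mm from the base axis. Payload 8.1 kg.
Tool frame: the origin (TCP) lies midway between the tips of the shut fingers; the grasp point (between the pads) lies 19 mm behind it; z points along the fingers, y is the line along which they close (so a half turn about z gives the same grasp; the last joint's range is limited). The gripper opens to 85 mm and grips with 20 to 120 N. Pads are 22 mm wide; open, the fingers measure 114 mm over their backs; the gripper's body (76 mm by 85 mm) begins 54 mm behind the grasp point. The pads swing forward as they close: fully open they stand 13 mm farther back than shut.
Start: joints at [59.221, 7.471, 85.268, -0, 87.261, -4.893], TCP at [261.932, 539.812, 231.292] pointing down, gripper open.
Joint ranges: [-169.43, 169.43], [-51.17, 129.36], [1.28, 143.12], [-76.62, 256.62], [0, 156.53], [-152.29, 152.29]. Speed limits (degrees/s): [136.94, 136.94, 159.86, 180, 180, 180].

## Interface

Orientations are given as [roll, pitch, yaw] about the fixed x, y, z axes, in that order (R = Rz(yaw) Ry(pitch) Rx(roll)).
In Python, from bench import sensors, optics, r gives the robot as it stands.
- The arm moves only by the tool apply_moves, never from a script. Its argument "targets" is a list of rows, each a list of 7 numbers: the shift along the tool's x, y, z in mm, then the turn, a rotation vector about the tool's x, y, z in rad, then the closure, from 0 (fully open) to 1 (shut). In form: [[x, y, z, wx, wy, wz, claw], ...]. A call has 1 to 20 rows; each row shifts and turns the commanded pose from where the row before left it, along the tool's axes as they then stand; what a row does not reach is not made up. A row lasts 1/8 s, in which the tool goes at most 62.5 mm and 10.7 degrees, less where a joint would pass 70% of its speed; a pose out of reach is approached as far as the arm can. A call is refused whole if a number of a shift passes 62.5 or a number of a turn 0.188, either way. A call with a gripper value outside its range is refused whole. The fingers move at their own pace and stop on an object; "force" is the grip in N (left out, the last holds). Time passes only in rows, so rows that do not move let the fingers close. It gives the time, the measured TCP pose, the force, the opening and the grip force at its end, in the units of the state.
- sensors.sense(): the state, without advancing time (a new reading comes with each control period).
- optics.snapshot(name): name is "side" or "top"; returns the picture (384x512x3 uint8, red, green, blue); there is no depth.
- optics.get_calibration(name): a dict with "camera_matrix" (3x3 intrinsics, pixels), "dist_coeffs" ([k1, k2, p1, p2, k3] as OpenCV has them; the pictures are not rectified), "pose" (4x4, takes a point from camera to world coordinates). Camera axes: x right, y down, z forward; pixel columns grow to the right and rows downward; lengths in mm; the calibration is good to about 2 mm. A picture is of the moment at which its call begins. get_calibration takes no time and is no camera call.
- r.hand_in(): hands the job in; it is judged then, once.
The state is a dict: "time": time; "joint_pos": joint angles; "qd": joint speeds; "joint_efforts": joint torques, N m; "tool_pos": TCP position; "tcp_rot": TCP orientation; "ft_force": force on the tool from outside, world axes, zero at the start; "wrist_torque": the same for the moment, N m; "finger_gap": finger opening in mm; "grip_force": force on a finger pad.
Only numpy, scipy, OpenCV 4.12 (cv2) and the standard library are available. Lean on these libraries where they do the work, as an engineer would, in place of code of your own. Each camera call takes 0.05 s, during which the arm holds its last target. There are 200 camera calls.

## Working session

There is one attempt and no reset: what is moved stays moved. The work goes in short steps, Python scripts to look and compute and a tool call to move; the robot and the scene stay as the last step left them, time stands still between calls to the robot, and variables do not carry over. Pictures are saved under pics/ and viewed, at most 10 in all, crops included, and the job is handed in when it is done.

Besides the shell and the picture viewer there is one more tool, called after "Request:" by a JSON object that holds its "fn" and its "kwargs". apply_moves: Moves the arm, as the interface text tells. Its arguments: {"type":"object","properties":{"targets":{"type":"array"},"force":{"type":"number"}},"required":["targets"]}

```bash
mkdir -p pics; ls; python3 - <<'E'
from bench import sensors, optics, r
import cv2,numpy as np
print(sensors.sense())
for n in("top","side"):
    im=optics.snapshot(n); cv2.imwrite(f"pics/{n}0.png",im[...,::-1])
    c=optics.get_calibration(n); print(n,np.round(c["camera_matrix"],1).tolist(),c["dist_coeffs"],np.round(c["pose"],3).tolist())
E
```

```text
pics
{'time': 0.0, 'joint_pos': array([ 5.92207462e+01,  7.51559317e+00,  8.53305886e+01, -8.64298230e-04,
        8.72614728e+01, -4.89344745e+00]), 'qd': array([ 0.01178809,  0.00175687,  0.02394208, -0.07064532, -0.09101448,
        0.05534334]), 'joint_efforts': array([ 6.90629204e-04, -5.69380367e+01, -5.00562000e+01, -7.57680732e-05,
        1.48604141e-02, -9.27011001e-06]), 'tool_pos': array([261.64830301, 539.32234211, 230.22682939]), 'tcp_rot': array([-1.79892664e+02, -8.32316524e-03,  1.54114228e+02]), 'ft_force': array([-0.40685183,  0.10200225, -0.56705316]), 'wrist_torque': array([-0.00380013,  0.01996706, -0.03258271]), 'grip_force': 0.0, 'finger_gap': 85.11961942446132}
top [[363.7, 0.0, 253.6], [0.0, 363.7, 188.5], [0.0, 0.0, 1.0]] [0.00929524 0.         0.         0.         0.        ] [[-0.025, -0.997, 0.072, 557.456], [-1.0, 0.024, -0.014, -34.0], [0.012, -0.072, -0.997, 1083.803], [0.0, 0.0, 0.0, 1.0]]
side [[468.3, 0.0, 249.4], [0.0, 468.3, 191.6], [0.0, 0.0, 1.0]] [-0.00879112  0.          0.          0.          0.        ] [[0.87, -0.278, 0.407, 43.931], [-0.492, -0.454, 0.742, -1102.087], [-0.021, -0.846, -0.532, 844.787], [0.0, 0.0, 0.0, 1.0]]
```

View pics/top0.png

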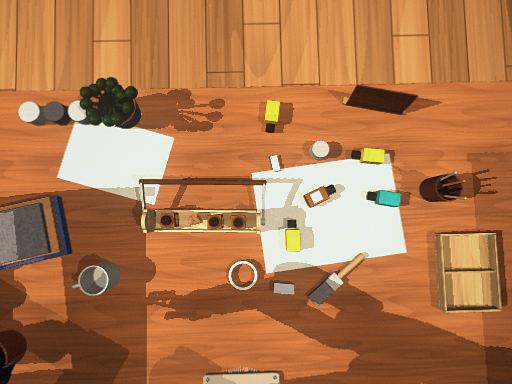

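View pics/side0.png

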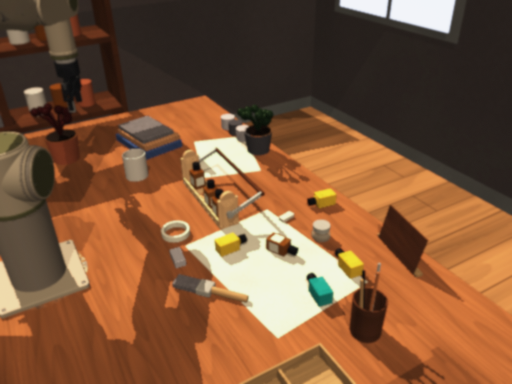

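Candidates shaped like the bottle, in top view pixels: amber (318,197), turquoise (386,198), and yellow (272,115), (371,156) and (293,238). Only the one at (318,197) is amber with a black cap, so it is the one meant. The caddy runs across (143–265, 180–230), with its handle folded down along row 181. Three caps show, at about (167,220), (214,222) and (238,222), so the empty pad is near (190,220). I'll check this in an enlarged crop.

```bash
cat > h.py <<'E'
from bench import sensors, optics, r
import cv2,numpy as np
from scipy.spatial.transform import Rotation as R
def ray(n,uv):
    c=optics.get_calibration(n);K=np.array(c["camera_matrix"]);P=np.array(c["pose"])
    u=cv2.undistortPoints(np.array(uv,float).reshape(-1,1,2),K,np.array(c["dist_coeffs"]))[:,0]
    return P[:3,3],np.c_[u,np.ones(len(u))]@P[:3,:3].T
def onz(n,uv,z):
    o,d=ray(n,uv);z=np.broadcast_to(z,len(d));return o+d*((z-o[2])/d[:,2])[:,None]
def proj(n,X):
    c=optics.get_calibration(n);P=np.linalg.inv(np.array(c["pose"]))
    return cv2.projectPoints(np.array(X,float).reshape(-1,1,3),cv2.Rodrigues(P[:3,:3])[0],P[:3,3],np.array(c["camera_matrix"]),np.array(c["dist_coeffs"]))[0][:,0]
E
python3 - <<'E'
from h import *
a=cv2.imread("pics/top0.png")[170:240,135:345];b=cv2.imread("pics/side0.png")[140:260,165:325]
cv2.imwrite("pics/crop0.png",np.vstack([cv2.resize(a,(798,266),interpolation=2),cv2.resize(cv2.resize(b,(430,322),interpolation=2),(430,322)) if 0 else cv2.copyMakeBorder(cv2.resize(b,(440,330),interpolation=2),0,0,0,358,0)]))
# rough positions
print(np.round(onz("top",[[318,197],[332,189],[307,203]],20)))
print(np.round(onz("top",[[167,220],[214,222],[238,222],[190,220]],98)))
print(np.round(onz("top",[[143,181],[265,181]],50)))
E
```

```text
[[ 604. -237.   20.]
 [ 627. -279.   20.]
 [ 588. -204.   20.]]
[[549. 187.  98.]
 [540.  61.  98.]
 [539.  -3.  98.]
 [547. 126.  98.]]
[[661. 265.  50.]
 [652. -81.  50.]]
```

View pics/crop0.png

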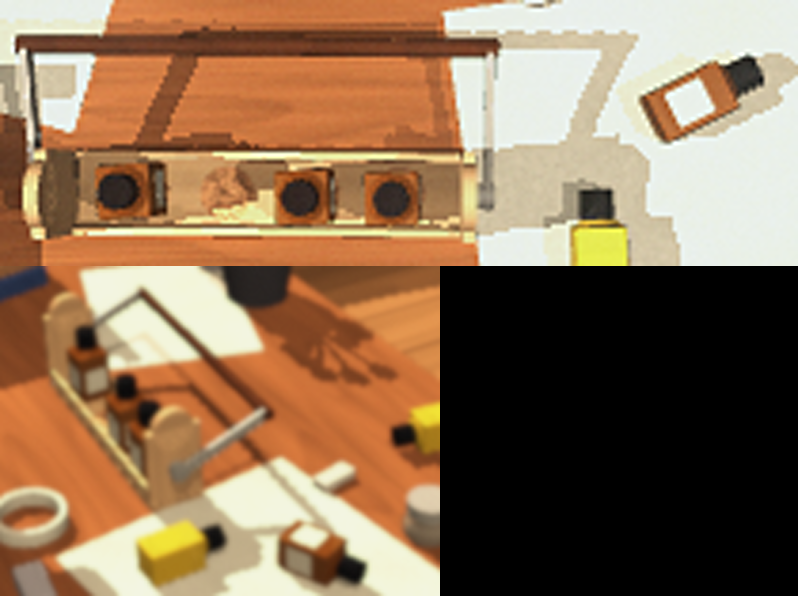

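The crop confirms it. The amber bottle with the black cap lies at top (318,197), cap pointing up and right. The cork pad is the second place from the left, at about top (195,219), with mates at (166,220), (214,222) and (238,222). Next I'll measure them precisely.

```bash
python3 - <<'E'
from h import *
im=cv2.imread("pics/top0.png");hsv=cv2.cvtColor(im,cv2.COLOR_BGR2HSV)
H,S,V=cv2.split(hsv)
def blobs(m,x0,x1,y0,y1,amin):
    k=np.zeros_like(m);k[y0:y1,x0:x1]=m[y0:y1,x0:x1]
    n,l,s,c=cv2.connectedComponentsWithStats(k,connectivity=4)
    return [(l==i,s[i],c[i]) for i in range(1,n) if s[i][4]>=amin]
dark=((V<60)).astype(np.uint8)
print("caps");cs=[]
for m,s,c in blobs(dark,155,255,205,235,12): print(s,c,np.round(onz("top",[c],98)[0],1))
print("bottle")
g=im[183:211,298:344]
print("dark");
for m,s,c in blobs(dark,298,344,180,212,5): print(s,c,np.round(onz("top",[c],20)[0],1))
amb=((S>110)&(V>50)).astype(np.uint8)
for m,s,c in blobs(amb,298,344,180,212,15):
    pts=cv2.findNonZero(m.astype(np.uint8))
    for z in(40,20):
        w=onz("top",cv2.convexHull(pts)[:,0],z)[:,:2].astype(np.float32)
        print(s,c,z,cv2.minAreaRect(w))
        print(np.round(cv2.boxPoints(cv2.minAreaRect(w))).tolist())
    print(cv2.convexHull(pts)[:,0].tolist())
for row in range(183,211): print(row,' '.join('%3d'%v for v in V[row,300:342]))
# bar rows
print("bar",[(x,int(170+np.argmin(V[170:200,x]))) for x in range(150,262,12)])
for n in("cork",):
    m=((H<14)&(S>60)&(V>90)).astype(np.uint8)
print(im[212:228,183:204,2].tolist()) if 0 else None
E
```

```text
caps
[161 216  10   9  76] [165.5        219.89473684] [549.3 191.4  98. ]
[209 217  10  10  67] [213.56716418 221.52238806] [541.6  62.4  98. ]
[234 218   9   9  61] [237.57377049 222.        ] [538.7  -2.3  98. ]
bottle
dark
[326 185  10  10  54] [330.57407407 189.        ] [ 627.  -274.9   20. ]
[304 186  25  21 210] [316.68095238 196.1047619 ] 40 ((606.2068481445312, -229.88829040527344), (38.49008560180664, 68.77396392822266), 24.9744815826416)
[[574.0, -207.0], [603.0, -269.0], [638.0, -253.0], [609.0, -191.0]]
[304 186  25  21 210] [316.68095238 196.1047619 ] 20 ((607.140869140625, -233.6416015625), (39.227603912353516, 70.0916976928711), 24.97444725036621)
[[575.0, -210.0], [604.0, -274.0], [640.0, -257.0], [610.0, -194.0]]
[[328, 198], [312, 206], [309, 206], [308, 205], [304, 197], [304, 195], [320, 187], [323, 186], [327, 190], [328, 193]]
183 211 241 240 240 240 240 240 240 240 240 240 240 240 239 240 240 239 240 240 240 240 240 241 240 240 241 233 239 240 242 244 244 245 244 242 241 242 243 243 242 243 241
184 242 242 241 239 239 240 239 240 239 240 239 239 240 238 237 2
[... 4003 characters left out ...]
241 240 240 239 240 241 240 241 240 240 240 240 241 241 240
208 206 214 240 242 240 240 241 241 244 246 248 247 245 242 241 241 241 241 238 240 240 241 241 239 241 240 241 240 240 240 240 239 240 240 240 240 240 240 240 240 240 239
209 208 211 205 241 242 240 240 241 241 242 241 241 240 242 240 240 240 240 241 240 241 240 240 240 240 240 240 239 239 240 239 240 240 239 240 240 240 240 240 241 240 241
210 205 207 206 206 241 241 240 240 240 240 240 240 240 240 239 240 239 240 241 240 240 240 241 240 240 240 240 239 240 240 241 241 239 240 240 241 240 240 241 240 240 240
bar [(150, 183), (162, 183), (174, 183), (186, 179), (198, 179), (210, 179), (222, 184), (234, 180), (246, 180), (258, 180)]
```

The enlarged crop settles which bottle it is. Next I triangulate the handle bar's ends from both views and get the caddy's orientation.

```bash
python3 - <<'E'
from h import *
im=cv2.imread("pics/top0.png");sd=cv2.imread("pics/side0.png")
def tri(a,b):
    (o1,d1),(o2,d2)=ray("top",[a]),ray("side",[b]);d1,d2=d1[0],d2[0]
    s=np.linalg.lstsq(np.c_[d1,-d2],o2-o1,rcond=None)[0];p,q=o1+s[0]*d1,o2+s[1]*d2
    return np.round((p+q)/2,1),np.linalg.norm(p-q)
print(tri([265.5,181.5],[262.5,193])); print(tri([141,181.5],[217,149.5]))
# overlay predicted caddy: origin,yaw
o=np.array([543.8,95.9,0]);Rz=R.from_euler('z',-3.0,degrees=True).as_matrix()
def C(*p): return o+Rz@np.array(p)
P=[C(sx*32,sy*157,26) for sx in(-1,1) for sy in(-1,1)]+[C(0,33,8)]+[C(115,y,50) for y in(-173,173)]+[C(13*np.cos(t),y+13*np.sin(t),98) for y in(99,-33,-99) for t in np.arange(0,6.3,.8)]
b=np.array([594.3,-205.5,0]);c=np.array([.42,-.907,0]);n=np.array([.907,.42,0]);u=np.array([0,0,1])
P+=[b+c*l+n*s*20+u*z for l in(0,62) for s in(-1,1) for z in(0,40)]+[b+c*90+u*20]
outs=[]
for nme,I,(x0,x1,y0,y1) in(("top",im,(135,345,170,240)),("side",sd,(165,325,140,260))):
    k=798/210 if nme=="top" else 2.75
    A=cv2.resize(I[y0:y1,x0:x1],None,fx=k,fy=k,interpolation=cv2.INTER_CUBIC)
    for p in proj(nme,P): cv2.circle(A,tuple(int(v) for v in ((p-[x0,y0]+.5)*k)),2,(0,255,0),-1)
    outs.append(cv2.copyMakeBorder(A,0,0,0,800-A.shape[1],cv2.BORDER_CONSTANT))
cv2.imwrite("pics/ov.png",np.vstack(outs))
E
```

```text
(array([647.5, -81.1,  93.6]), np.float64(1.1482170347707632))
(array([658.5, 257.7,  89.6]), np.float64(6.86393425201324))
```

View pics/ov.png

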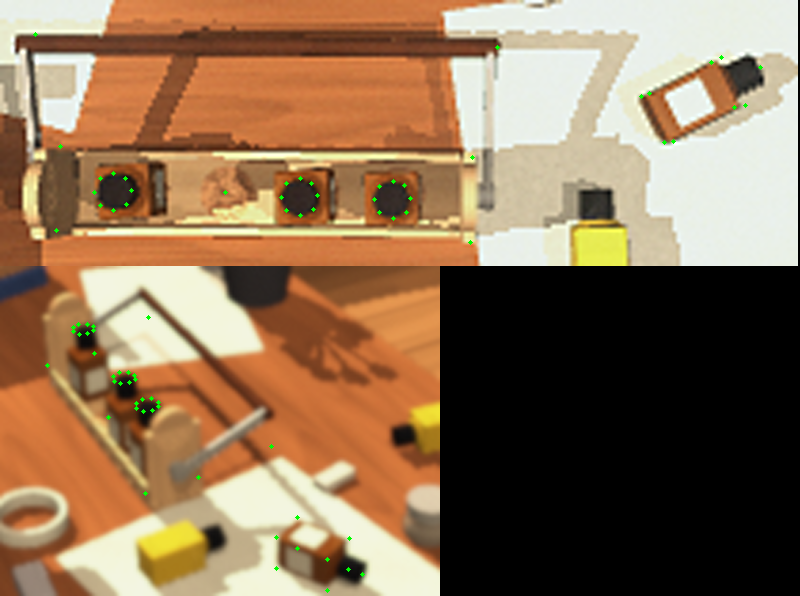

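```bash
python3 - <<'E'
from h import *
im=cv2.imread("pics/top0.png").astype(int);b,g,rr=im[...,0],im[...,1],im[...,2]
# rail wood is pale: print blue channel columns (pale wood has high blue vs desk)
for x in(178,186,193,202,226,250): print(x,[int(v) for v in b[203:236,x]])
hsv=cv2.cvtColor(im.astype(np.uint8),cv2.COLOR_BGR2HSV)
for y in range(208,231): print(y,' '.join('%3d'%v for v in g[y,183:208]))
E
```

```text
178 [45, 42, 66, 73, 44, 35, 29, 120, 130, 106, 51, 51, 52, 49, 49, 29, 26, 40, 40, 26, 38, 24, 9, 49, 99, 71, 61, 188, 177, 58, 57, 64, 68]
186 [63, 68, 41, 43, 45, 43, 32, 110, 130, 103, 104, 101, 98, 98, 97, 97, 100, 107, 108, 105, 107, 109, 100, 89, 154, 152, 51, 169, 173, 62, 63, 69, 66]
193 [60, 62, 40, 45, 43, 25, 36, 178, 99, 100, 102, 77, 82, 73, 88, 87, 66, 53, 68, 85, 65, 72, 154, 126, 133, 155, 52, 205, 176, 41, 66, 70, 70]
202 [64, 61, 65, 63, 63, 29, 35, 206, 175, 53, 80, 74, 75, 74, 75, 72, 73, 72, 75, 73, 138, 144, 165, 162, 165, 162, 70, 200, 183, 41, 66, 68, 69]
226 [62, 61, 60, 61, 64, 69, 31, 132, 174, 104, 67, 76, 75, 72, 71, 73, 75, 79, 80, 83, 82, 84, 83, 107, 103, 170, 69, 130, 174, 51, 64, 69, 68]
250 [60, 59, 57, 54, 58, 54, 37, 81, 148, 122, 71, 74, 77, 74, 73, 77, 74, 75, 79, 77, 82, 87, 82, 81, 81, 139, 77, 99, 174, 105, 68, 73, 74]
208  53  52  55  75  56  58  56  53  53  52  49  51  72  72  54  52  50  48  92  53  93  93 112 112 114
209  44  55  58  57  54  61  56  53  61  63  66  63  61  60  63  62  64  62  62  60  61  62  59  61  60
210 166 167 171 16
[... 1465 characters left out ...]
 144 117 110 110 121 122 117 195 231 200 198 241 241 215 208 208 210 216 150
225 153 149 151 152 149 155 142 115 242 228 241 240 224 237 214 215 227 233 235 234 236 213 208 214 150
226 140 138 140 141 137 141 155 124 158 208 201 237 193 202 230 225 234 234 233 233 235 237 208 209 145
227 149 221 227 227 226 229 230 233 213 219 214 185 232 202 206 235 236 236 234 235 235 235 237 243 145
228 230 225 224 225 225 190 185 187 186 186 227 237 236 236 235 202 197 205 204 237 239 238 240 244 160
229  86  82  84  81  81  88  85  84  87  85  84  81  82  86  79  84  88 109 108 110 107 105 109 112 112
230 241 241 241 241 242 245 246 245 247 246 245 246 246 245 243 245 244 243 244 244 204 202 201 200 201
```

```bash
python3 - <<'E'
from h import *
pad=onz("top",[[195,220.8]],8)[0];print("pad",pad)
print("lane centre col195",onz("top",[[195,(209.6+231.6)/2]],26)[0])
y=R.from_euler('z',-1.9,degrees=True).apply([0,1,0]);o=pad-33*y;print("origin",o)
for t in(0.34,.365,.39): 
  B=[o+R.from_euler('z',-1.9,degrees=True).apply([115*np.cos(t),s,42+115*np.sin(t)]) for s in(-173,0,173)]
  print(t,np.round(B[1],1),np.round(proj("top",B),1).tolist(),np.round(proj("side",B),1).tolist())
print("mates",[np.round((o+k*y)[:2],1) for k in(99,-33,-99)])
E
```

```text
pad [543.69101498 125.64132078   8.        ]
lane centre col195 [544.49726873 122.96277215  26.        ]
origin [542.59689409  92.65946366   8.        ]
0.34 [651.   89.1  88.4] [[266.5, 182.3], [203.5, 181.7], [140.1, 181.1]] [[262.1, 195.1], [236.6, 170.4], [215.1, 149.5]]
0.365 [650.   89.1  91. ] [[266.6, 182.6], [203.4, 182.0], [139.8, 181.4]] [[261.8, 194.5], [236.3, 169.7], [214.8, 148.9]]
0.39 [648.9  89.1  93.7] [[266.6, 182.9], [203.2, 182.3], [139.5, 181.7]] [[261.5, 193.8], [236.0, 169.1], [214.4, 148.3]]
mates [array([545.9, 191.6]), array([541.5,  59.7]), array([539.3,  -6.3])]
```

```bash
cat > plan.py <<'E'
from h import *
u=np.array([0,0,1.])
ang=np.radians(-65.1);c=np.array([np.cos(ang),np.sin(ang),0]);n=np.cross(u,c)   # bottle axis, cross axis
X=R.from_euler('z',-1.9,degrees=True).apply([1,0,0]);Y=np.cross(u,X);a=np.radians(45)
def frame(z,y): return R.from_matrix(np.c_[np.cross(y,z),y,z])
zg=-np.cos(a)*u-np.sin(a)*c;Rg=frame(zg,n);G=np.array([612.4,-244.5,25])
zp=np.cos(a)*X-np.sin(a)*u;Rp=frame(zp,Y);PAD=np.array([544,126.5,8])
def cur():
    s=sensors.sense();return np.array(s["tool_pos"]),R.from_euler('xyz',s["tcp_rot"],degrees=True),s
def rows(p1,R1,N,claw,start=None,dec=0):
    p,q=(start or cur()[:2]);w=(q.inv()*R1).as_rotvec()/N;d=(p1-p)/N
    w=np.round(w,3)+0;out=[];pc=p.copy()
    for i in range(N):
        t=np.round(q.inv().apply(p+d*(i+1)-pc),dec)+0;pc=pc+q.apply(t);q=q*R.from_rotvec(w)
        out.append([*t.tolist(),*w.tolist(),claw])
    print(str(out).replace(' ','').replace('.0,',',')) ;return pc,q
E
python3 - <<'E'
from plan import *
print(rows(G+21.5*zg-100*zg+40*u,Rg,20,0)[0])
E
```

```text
[[-35,-29,6,-0.014,0.038,0.032,0],[-36,-29,3,-0.014,0.038,0.032,0],[-37,-27,2,-0.014,0.038,0.032,0],[-38,-26,1,-0.014,0.038,0.032,0],[-39,-24,-2,-0.014,0.038,0.032,0],[-40,-24,-4,-0.014,0.038,0.032,0],[-40,-22,-5,-0.014,0.038,0.032,0],[-40,-21,-7,-0.014,0.038,0.032,0],[-41,-19,-9,-0.014,0.038,0.032,0],[-41,-18,-11,-0.014,0.038,0.032,0],[-41,-16,-12,-0.014,0.038,0.032,0],[-41,-15,-14,-0.014,0.038,0.032,0],[-41,-13,-17,-0.014,0.038,0.032,0],[-41,-12,-17,-0.014,0.038,0.032,0],[-41,-10,-20,-0.014,0.038,0.032,0],[-40,-9,-21,-0.014,0.038,0.032,0],[-39,-7,-23,-0.014,0.038,0.032,0],[-39,-6,-24,-0.014,0.038,0.032,0],[-37,-4,-26,-0.014,0.038,0.032,0],[-37,-2,-27,-0.014,0.038,0.032,0]]
[ 635.47094232 -294.27974633  120.45087363]
```

```bash
python3 - <<'E'
from plan import *
print(rows(G+21.5*zg-100*zg+120*u,Rg,20,0)[0])
E
```

```text
[[-35,-29,2,-0.014,0.038,0.032,0],[-36,-29,-1,-0.014,0.038,0.032,0],[-37,-27,-2,-0.014,0.038,0.032,0],[-37,-25,-3,-0.014,0.038,0.032,0],[-39,-25,-6,-0.014,0.038,0.032,0],[-38,-23,-7,-0.014,0.038,0.032,0],[-39,-22,-10,-0.014,0.038,0.032,0],[-40,-20,-10,-0.014,0.038,0.032,0],[-39,-20,-13,-0.014,0.038,0.032,0],[-40,-17,-15,-0.014,0.038,0.032,0],[-40,-16,-16,-0.014,0.038,0.032,0],[-39,-15,-18,-0.014,0.038,0.032,0],[-39,-13,-20,-0.014,0.038,0.032,0],[-39,-11,-21,-0.014,0.038,0.032,0],[-39,-10,-23,-0.014,0.038,0.032,0],[-37,-9,-24,-0.014,0.038,0.032,0],[-37,-7,-26,-0.014,0.038,0.032,0],[-36,-5,-28,-0.014,0.038,0.032,0],[-36,-4,-29,-0.014,0.038,0.032,0],[-34,-2,-30,-0.014,0.038,0.032,0]]
[ 635.91561442 -295.0174074   200.5410184 ]
```

Request:
{"fn": "apply_moves", "kwargs": {"targets": [[-35,-29,2,-0.014,0.038,0.032,0],[-36,-29,-1,-0.014,0.038,0.032,0],[-37,-27,-2,-0.014,0.038,0.032,0],[-37,-25,-3,-0.014,0.038,0.032,0],[-39,-25,-6,-0.014,0.038,0.032,0],[-38,-23,-7,-0.014,0.038,0.032,0],[-39,-22,-10,-0.014,0.038,0.032,0],[-40,-20,-10,-0.014,0.038,0.032,0],[-39,-20,-13,-0.014,0.038,0.032,0],[-40,-17,-15,-0.014,0.038,0.032,0],[-40,-16,-16,-0.014,0.038,0.032,0],[-39,-15,-18,-0.014,0.038,0.032,0],[-39,-13,-20,-0.014,0.038,0.032,0],[-39,-11,-21,-0.014,0.038,0.032,0],[-39,-10,-23,-0.014,0.038,0.032,0],[-37,-9,-24,-0.014,0.038,0.032,0],[-37,-7,-26,-0.014,0.038,0.032,0],[-36,-5,-28,-0.014,0.038,0.032,0],[-36,-4,-29,-0.014,0.038,0.032,0],[-34,-2,-30,-0.014,0.038,0.032,0]], "force": 40}}

```text
time: 2.6
tool_pos: [632.0, -277.3, 201.9]
tcp_rot: [178.6, -44.7, 116.6]
ft_force: [0.4, -0.4, 0.5]
finger_gap: 85.3
grip_force: 0.0
```

```bash
python3 - <<'E'
from plan import *
p,q,s=cur();print(np.round(p,1),np.round(s["joint_pos"],1),np.degrees((q.inv()*Rg).magnitude()))
print(rows(G+21.5*zg-70*zg,Rg,8,0)[0])
E
```

```text
[ 632.  -277.3  201.9] [-37.9  67.1  16.6  26.9 134.3 -51.6] 1.2782644610198886
[[-12,-1,13,0,0.001,0.003,0],[-12,-1,13,0,0.001,0.003,0],[-13,0,13,0,0.001,0.003,0],[-12,-1,13,0,0.001,0.003,0],[-12,-1,13,0,0.001,0.003,0],[-12,0,13,0,0.001,0.003,0],[-13,-1,13,0,0.001,0.003,0],[-12,0,13,0,0.001,0.003,0]]
[ 627.06252396 -275.2476376    59.04747614]
```

Request:
{"fn": "apply_moves", "kwargs": {"targets": [[0,0,0,0,0,0,0],[0,0,0,0,0,0,0]]}}

```text
time: 2.85
tool_pos: [632.5, -274.8, 202.8]
tcp_rot: [178.5, -44.6, 116.9]
ft_force: [0.3, -0.3, 0.6]
finger_gap: 85.2
grip_force: 0.0
```

```bash
python3 - <<'E'
from plan import *
p,q,s=cur();print(np.round(p,1),np.round(s["joint_pos"],1),np.degrees((q.inv()*Rg).magnitude()))
print(rows(G+21.5*zg-70*zg,Rg,8,0)[0])
E
```

```text
[ 632.5 -274.8  202.8] [-37.7  66.6  17.2  26.8 134.1 -51.8] 1.4756269280121042
[[-12,-1,13,0,0.001,0.003,0],[-13,-1,13,0,0.001,0.003,0],[-12,-1,13,0,0.001,0.003,0],[-13,-1,13,0,0.001,0.003,0],[-12,-1,12,0,0.001,0.003,0],[-13,-1,13,0,0.001,0.003,0],[-12,0,13,0,0.001,0.003,0],[-13,-1,13,0,0.001,0.003,0]]
[ 626.88492563 -275.61270656   59.18388943]
```

Request:
{"fn": "apply_moves", "kwargs": {"targets": [[-12,-1,13,0,0.001,0.003,0],[-13,-1,13,0,0.001,0.003,0],[-12,-1,13,0,0.001,0.003,0],[-13,-1,13,0,0.001,0.003,0],[-12,-1,12,0,0.001,0.003,0],[-13,-1,13,0,0.001,0.003,0],[-12,0,13,0,0.001,0.003,0],[-13,-1,13,0,0.001,0.003,0],[0,0,0,0,0,0,0]]}}

```text
time: 3.98
tool_pos: [626.1, -275.7, 57.3]
tcp_rot: [-180.0, -45.2, 114.8]
ft_force: [-0.2, -1.0, 0.3]
finger_gap: 85.7
grip_force: 0.0
```

```bash
python3 - <<'E'
from plan import *
p,q,s=cur();print(np.round(p,1),np.round(s["joint_pos"],1),np.degrees((q.inv()*Rg).magnitude()))
print(rows(G+21.5*zg-1*zg,Rg,7,0)[0])
im=optics.snapshot("top")[165:235,275:365,::-1];im2=optics.snapshot("side")[205:275,245:335,::-1]
cv2.imwrite("pics/pre.png",np.hstack([cv2.resize(i,(398,310),interpolation=2) for i in(im,im2)]))
E
```

```text
[ 626.1 -275.7   57.3] [-38.1  71.4  24.8  22.8 123.5 -57.1] 0.22387348013800917
[[0,0,10,0,-0.001,0,0],[0,0,9,0,-0.001,0,0],[0,0,10,0,-0.001,0,0],[1,0,10,0,-0.001,0,0],[0,0,9,0,-0.001,0,0],[0,1,10,0,-0.001,0,0],[0,0,9,0,-0.001,0,0]]
[ 606.7723282  -231.56944701   10.69873719]
```

View pics/pre.png

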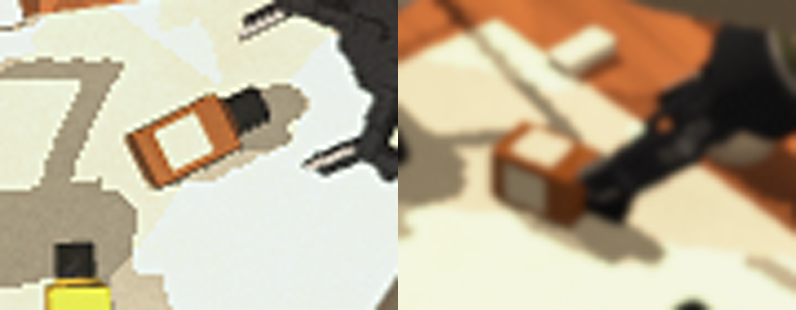

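The open fingers, with tips at crop (245,32) and (310,165), straddle the bottle's axis and are centred within a pixel. I'll move in and close.

Request:
{"fn": "apply_moves", "kwargs": {"targets": [[0,0,10,0,-0.001,0,0],[0,0,9,0,-0.001,0,0],[0,0,10,0,0,0,0],[1,0,10,0,0,0,0],[0,0,9,0,0,0,0],[0,1,10,0,0,0,0],[0,0,9,0,0,0,0],[0,0,0,0,0,0,0.2],[0,0,0,0,0,0,0.35],[0,0,0,0,0,0,0.45],[0,0,0,0,0,0,0.55],[0,0,0,0,0,0,0.65],[0,0,0,0,0,0,0.7],[0,0,0,0,0,0,0.7]], "force": 40}}

```text
time: 5.82
tool_pos: [608.2, -232.6, 13.8]
tcp_rot: [179.8, -44.8, 115.0]
ft_force: [1.0, -3.3, 3.1]
finger_gap: 39.3
grip_force: 40.6
```

```bash
python3 - <<'E'
from plan import *
p,q,s=cur();print(np.round(p,1),np.round(s["joint_pos"],1),s["finger_gap"],s["grip_force"],s["ft_force"])
print("actual G off", p-(G+21.5*zg))
E
```

```text
[ 608.2 -232.6   13.8] [-36.5  64.8  40.2  21.9 114.4 -59.5] 39.30600640262262 40.6497323513031 [ 0.98725245 -3.27778419  3.0952439 ]
actual G off [ 2.18171208 -1.8687669   3.96832938]
```

```bash
cat >> plan.py <<'E'
s0=45.6;off=9
def place(h): return PAD+(s0+h)*u-off*X+21.5*zp
E
python3 - <<'E'
from plan import *
p,q,s=cur();up=p+[0,0,175]
st=rows(up,q,9,.7);print(st[0])
t=place(137);print(t,np.degrees((q.inv()*Rp).magnitude()))
m=R.from_rotvec((q.inv()*Rp).as_rotvec()/2);
s2=rows((st[0]+t)/2,q*m,14,.7,start=st);print(s2[0])
s3=rows(t,Rp,14,.7,start=s2);print(s3[0],t)
E
```

```text
[[14,0,-14,0,0,0,0.7],[13,0,-14,0,0,0,0.7],[14,0,-13,0,0,0,0.7],[14,0,-14,0,0,0,0.7],[14,0,-14,0,0,0,0.7],[13,0,-14,0,0,0,0.7],[14,0,-13,0,0,0,0.7],[14,0,-14,0,0,0,0.7],[13,0,-14,0,0,0,0.7]]
[ 607.92871106 -232.97108159  188.42171829]
[550.1993856 126.2943452 175.3972042] 105.79146923416177
[[9,4,9,0,-0.05,-0.043,0.7],[8,3,9,0,-0.05,-0.043,0.7],[9,5,8,0,-0.05,-0.043,0.7],[10,4,8,0,-0.05,-0.043,0.7],[9,5,7,0,-0.05,-0.043,0.7],[10,6,7,0,-0.05,-0.043,0.7],[9,6,7,0,-0.05,-0.043,0.7],[10,6,5,0,-0.05,-0.043,0.7],[10,7,6,0,-0.05,-0.043,0.7],[10,7,5,0,-0.05,-0.043,0.7],[9,8,4,0,-0.05,-0.043,0.7],[10,8,4,0,-0.05,-0.043,0.7],[9,8,4,0,-0.05,-0.043,0.7],[9,9,3,0,-0.05,-0.043,0.7]]
[579.31972376 -53.09877278 181.82963579]
[[9,9,3,0,-0.049,-0.044,0.7],[8,10,2,0,-0.049,-0.044,0.7],[9,10,1,0,-0.049,-0.044,0.7],[8,10,2,0,-0.049,-0.044,0.7],[7,10,1,0,-0.049,-0.044,0.7],[7,11,0,0,-0.049,-0.044,0.7],[7,11,1,0,-0.049,-0.044,0.7],[6,12,0,0,-0.049,-0.044,0.7],[5,12,-1,0,-0.049,-0.044,0.7],[5,12,0,0,-0.049,-0.044,0.7],[5,12,-1,0,-0.049,-0.044,0.7],[4,12,-1,0,-0.049,-0.044,0.7],[3,13,-1,0,-0.049,-0.044,0.7],[3,12,-1,0,-0.049,-0.044,0.7]]
[550.10692361 126.01107804 174.79220075] [550.1993856 126.2943452 175.3972042]
```

Request:
{"fn": "apply_moves", "kwargs": {"targets": [[5,0,-5,0,0,0,0.7],[9,0,-9,0,0,0,0.7],[14,0,-14,0,0,0,0.7],[14,0,-14,0,0,0,0.7],[14,0,-14,0,0,0,0.7],[14,0,-14,0,0,0,0.7],[14,0,-14,0,0,0,0.7],[14,0,-14,0,0,0,0.7],[14,0,-14,0,0,0,0.7],[11,0,-11,0,0,0,0.7]], "force": 60}}

```text
time: 7.08
tool_pos: [607.7, -232.3, 188.9]
tcp_rot: [179.8, -44.8, 115.0]
ft_force: [0.2, 0.3, -0.8]
finger_gap: 39.2
grip_force: 60.3
```

Request:
{"fn": "apply_moves", "kwargs": {"targets": [[9,4,9,0,-0.05,-0.043,0.7],[8,3,9,0,-0.05,-0.043,0.7],[9,5,8,0,-0.05,-0.043,0.7],[10,4,8,0,-0.05,-0.043,0.7],[9,5,7,0,-0.05,-0.043,0.7],[10,6,7,0,-0.05,-0.043,0.7],[9,6,7,0,-0.05,-0.043,0.7],[10,6,5,0,-0.05,-0.043,0.7],[10,7,6,0,-0.05,-0.043,0.7],[10,7,5,0,-0.05,-0.043,0.7],[9,8,4,0,-0.05,-0.043,0.7],[10,8,4,0,-0.05,-0.043,0.7],[9,8,4,0,-0.05,-0.043,0.7],[9,9,3,0,-0.05,-0.043,0.7]]}}

```text
time: 8.82
tool_pos: [578.6, -51.6, 181.2]
tcp_rot: [166.7, 0.3, 146.2]
ft_force: [0.1, 0.1, -1.6]
finger_gap: 39.0
grip_force: 60.3
```

```bash
python3 - <<'E'
from plan import *
p,q,s=cur();print(np.round(p,1),np.round(s["joint_pos"],1),s["finger_gap"],s["grip_force"],s["ft_force"])
s3=rows(place(137),Rp,14,.7);print(s3[0])
E
```

```text
[578.6 -51.6 181.2] [-18.2   0.9  98.5  13.1  77.  -77. ] 38.98277919797661 60.277615785598755 [ 0.13060825  0.07612011 -1.5928975 ]
[[9,9,3,0,-0.049,-0.044,0.7],[8,10,2,0,-0.049,-0.044,0.7],[8,9,1,0,-0.049,-0.044,0.7],[8,11,2,0,-0.049,-0.044,0.7],[7,10,1,0,-0.049,-0.044,0.7],[7,11,0,0,-0.049,-0.044,0.7],[7,11,0,0,-0.049,-0.044,0.7],[6,12,0,0,-0.049,-0.044,0.7],[5,11,0,0,-0.049,-0.044,0.7],[5,12,-1,0,-0.049,-0.044,0.7],[5,12,0,0,-0.049,-0.044,0.7],[3,12,-1,0,-0.049,-0.044,0.7],[3,13,-2,0,-0.049,-0.044,0.7],[3,12,-1,0,-0.049,-0.044,0.7]]
[550.13125315 125.82095723 175.48406782]
```

Request:
{"fn": "apply_moves", "kwargs": {"targets": [[9,9,3,0,-0.049,-0.044,0.7],[8,10,2,0,-0.049,-0.044,0.7],[8,9,1,0,-0.049,-0.044,0.7],[8,11,2,0,-0.049,-0.044,0.7],[7,10,1,0,-0.049,-0.044,0.7],[7,11,0,0,-0.049,-0.044,0.7],[7,11,0,0,-0.049,-0.044,0.7],[6,12,0,0,-0.049,-0.044,0.7],[5,11,0,0,-0.049,-0.044,0.7],[5,12,-1,0,-0.049,-0.044,0.7],[5,12,0,0,-0.049,-0.044,0.7],[3,12,-1,0,-0.049,-0.044,0.7],[3,13,-2,0,-0.049,-0.044,0.7],[3,12,-1,0,-0.049,-0.044,0.7],[0,0,0,0,0,0,0.7]]}}

```text
time: 10.7
tool_pos: [549.3, 125.9, 174.1]
tcp_rot: [-179.6, 44.4, 178.7]
ft_force: [1.2, -0.2, -1.4]
finger_gap: 39.7
grip_force: 60.4
```

```bash
python3 - <<'E'
from plan import *
p,q,s=cur();print(np.round(p,1),np.round(s["joint_pos"],1),s["finger_gap"],s["grip_force"],s["ft_force"])
print("rot err deg",np.degrees((q.inv()*Rp).as_rotvec()),"pos err",p-place(137))
s3=rows(place(45),Rp,7,.7);print(s3[0])
im=optics.snapshot("top");im2=optics.snapshot("side")
# predicted bottle box, for checking the hold
b=p-21.5*zp-s0*u+off*X
P=[b+X*i*20+Y*j*20+u*z for i in(-1,1) for j in(-1,1) for z in(0,62)]+[b+90*u,PAD]
o=[]
for nme,I in(("top",im),("side",im2)):
    x0,y0=(150,180) if nme=="top" else(160,105)
    A=cv2.resize(I[y0:y0+80,x0:x0+100,::-1],(400,320),interpolation=2)
    for k in proj(nme,P): cv2.circle(A,tuple(int(v) for v in (k-[x0,y0]+.5)*4),2,(0,255,0),-1)
    o.append(A)
cv2.imwrite("pics/hold.png",np.hstack(o))
E
```

```text
[549.3 125.9 174.1] [ 15.4 -33.5 137.3 -21.2  35.  -60.2] 39.744660639068165 60.44013977050781 [ 1.15394975 -0.22686449 -1.39106559]
rot err deg [ 0.0310614  -0.57431144  0.41110316] pos err [-0.927035   -0.39680073 -1.34689589]
[[9,0,9,0,-0.001,0.001,0.7],[9,0,10,0,-0.001,0.001,0.7],[9,0,9,0,-0.001,0.001,0.7],[9,0,9,0,-0.001,0.001,0.7],[9,1,10,0,-0.001,0.001,0.7],[9,0,9,0,-0.001,0.001,0.7],[9,0,9,0,-0.001,0.001,0.7]]
[550.07301433 126.64218063  83.53094202]
```

View pics/hold.png

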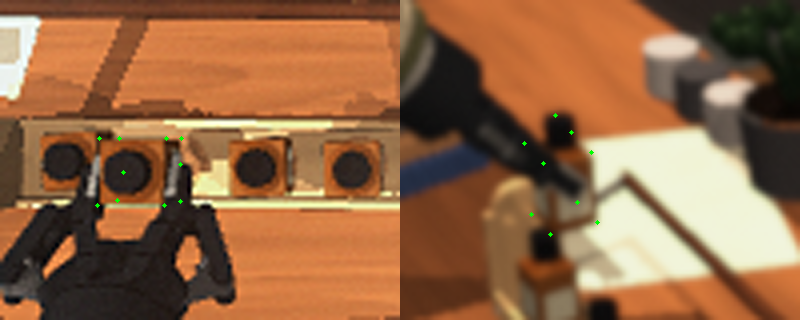

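The held bottle is upright, with its cap at crop (127,174) against (123,172) predicted, so it is within about 2 mm. Now I lower it towards the pad.

Request:
{"fn": "apply_moves", "kwargs": {"targets": [[9,0,9,0,-0.001,0.001,0.7],[9,0,9,0,-0.001,0.001,0.7],[9,0,10,0,-0.001,0.001,0.7],[9,0,9,0,-0.001,0.001,0.7],[9,0,10,0,-0.001,0.001,0.7],[9,0,9,0,-0.001,0.001,0.7],[9,0,9,0,-0.001,0.001,0.7],[6,0,6,0,0,0,0.7],[0,0,0,0,0,0,0.7],[0,0,0,0,0,0,0.7]]}}

```text
time: 12.05
tool_pos: [551.5, 125.1, 76.2]
tcp_rot: [180.0, 44.9, 178.0]
ft_force: [0.8, 0.6, -0.8]
finger_gap: 39.5
grip_force: 60.4
```

```bash
python3 - <<'E'
from plan import *
p,q,s=cur();print(np.round(p,1),np.round(s["joint_pos"],1),s["ft_force"])
print("rot err deg",np.degrees((q.inv()*Rp).as_rotvec()),"pos err",p-place(0))
rows(place(6),Rp,4,.7)
E
```

```text
[551.5 125.1  76.2] [ 15.3 -20.7 140.6 -36.9  20.4 -42.4] [ 0.78974004  0.56401848 -0.78129438]
rot err deg [ 0.00324592 -0.06076663 -0.04590962] pos err [ 1.3396054  -1.20771473 37.81271898]
[[6,0,5,0,0,0,0.7],[6,1,6,0,0,0,0.7],[6,0,5,0,0,0,0.7],[5,0,6,0,0,0,0.7]]
```

Request:
{"fn": "apply_moves", "kwargs": {"targets": [[6,1,5,0,0,0,0.7],[6,1,6,0,0,0,0.7],[6,1,5,0,0,0,0.7],[5,0,6,0,0,0,0.7],[0,0,0,0,0,0,0.7],[0,0,0,0,0,0,0.7]]}}

```text
time: 12.8
tool_pos: [551.3, 128.2, 45.1]
tcp_rot: [179.9, 45.0, 178.0]
ft_force: [-0.1, 0.0, -1.0]
finger_gap: 39.7
grip_force: 60.4
```

```bash
python3 - <<'E'
from plan import *
p,q,s=cur();print(np.round(p,1),np.round(s["joint_pos"],1),s["ft_force"])
print("rot err deg",np.degrees((q.inv()*Rp).as_rotvec()),"pos err",p-place(0))
im=optics.snapshot("top");im2=optics.snapshot("side")
b=p-21.5*zp-s0*u+off*X
P=[b+X*i*20+Y*j*20+u*z for i in(-1,1) for j in(-1,1) for z in(0,62)]+[b+90*u,PAD]
o=[]
for nme,I in(("top",im),("side",im2)):
    x0,y0=(150,190) if nme=="top" else(160,140)
    A=cv2.resize(I[y0:y0+60,x0:x0+80,::-1],(400,300),interpolation=2)
    for k in proj(nme,P): cv2.circle(A,tuple(int(v) for v in (k-[x0,y0]+.5)*5),2,(0,255,0),-1)
    o.append(A)
cv2.imwrite("pics/low.png",np.hstack(o))
E
```

```text
[551.3 128.2  45.1] [ 15.9 -14.9 140.4 -49.5  16.5 -28.9] [-0.08653807  0.00497166 -1.02098555]
rot err deg [ 0.00618437 -0.00720678 -0.0590284 ] pos err [1.06305174 1.87925099 6.73502111]
```

View pics/low.png

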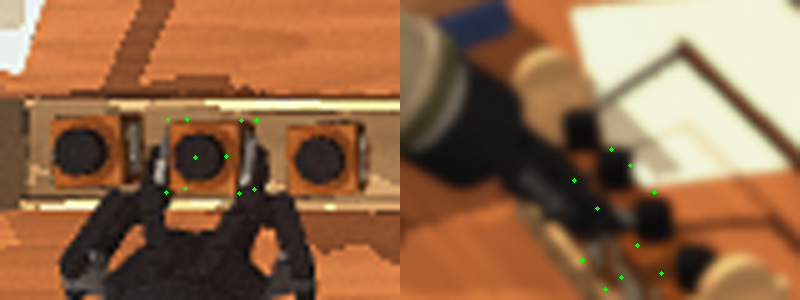

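The bottle's cap at (200,157) is midway between its neighbours' caps at (80,150) and (318,160), and it sits within the lane. Now I lower it slowly until it touches.

Request:
{"fn": "apply_moves", "kwargs": {"targets": [[1,0,1,0,0,0,0.7],[1,0,1,0,0,0,0.7],[1,0,1,0,0,0,0.7],[0,0,0,0,0,0,0.7]]}}

```text
time: 13.4
tool_pos: [551.8, 128.3, 41.3]
tcp_rot: [179.9, 45.1, 178.0]
ft_force: [-1.1, -0.5, 4.5]
finger_gap: 39.5
grip_force: 61.0
```

Request:
{"fn": "apply_moves", "kwargs": {"targets": [[0.5,0,0.5,0,0,0,0.7],[0.5,0,0.5,0,0,0,0.7],[0,0,0,0,0,0,0.7]]}}

```text
time: 13.78
tool_pos: [552.8, 128.5, 41.3]
tcp_rot: [179.9, 45.2, 178.0]
ft_force: [-5.1, -2.7, 12.4]
finger_gap: 39.2
grip_force: 62.3
```

Request:
{"fn": "apply_moves", "kwargs": {"targets": [[-0.5,0,-0.5,0,0,0,0.7],[0,0,0,0,0,0,0.52],[0,0,0,0,0,0,0.48],[0,0,0,0,0,0,0.44],[0,0,0,0,0,0,0.42],[0,0,0,0,0,0,0.42]], "force": 20}}

```text
time: 14.52
tool_pos: [550.8, 128.0, 39.4]
tcp_rot: [180.0, 44.9, 178.0]
ft_force: [0.1, 0.5, 0.3]
finger_gap: 49.5
grip_force: 0.0
```

```bash
python3 - <<'E'
from plan import *
p,q,s=cur();print(np.round(p,1),np.round(s["joint_pos"],1),s["ft_force"],s["finger_gap"])
E
```

```text
[550.8 128.   39.4] [ 15.9 -13.9 140.4 -52.   15.9 -26.3] [0.05976223 0.50348472 0.26760199] 49.51500865308239
```

Backing out along the tool would run joint 3 close to its limit, so I'll leave straight up, which is the reverse of the descent.

Request:
{"fn": "apply_moves", "kwargs": {"targets": [[-3,0,-3,0,0,0,0.42],[-5,0,-5,0,0,0,0.42],[-6,0,-6,0,0,0,0.42],[-8,0,-8,0,0,0,0.42],[-9,0,-9,0,0,0,0.42],[-9,0,-9,0,0,0,0.42],[-9,0,-9,0,0,0,0.42],[-9,0,-9,0,0,0,0.42],[-9,0,-9,0,0,0,0.42],[-9,0,-9,0,0,0,0.42],[-9,0,-9,0,0,0,0.42],[-9,0,-9,0,0,0,0.42],[-9,0,-9,0,0,0,0.42],[0,0,0,0,0,0,0.42]]}}

```text
time: 16.27
tool_pos: [551.8, 128.2, 187.3]
tcp_rot: [179.9, 45.1, 178.0]
ft_force: [-0.5, 0.5, 0.0]
finger_gap: 49.9
grip_force: 0.0
```

```bash
cat >> plan.py <<'E'
O=np.array([542.8,93.5,0])
Rd=frame(-u,X)            # tool down, closing along caddy x
def bar(t,yy=-12): return O+X*115*np.cos(t)+Y*yy+u*(50+115*np.sin(t))
E
python3 - <<'E'
from plan import *
p,q,s=cur();print(np.round(p,1),np.round(s["joint_pos"],1),s["ft_force"],s["finger_gap"])
im=optics.snapshot("top");im2=optics.snapshot("side")
o=[]
for nme,I in(("top",im),("side",im2)):
    x0,y0=(140,175) if nme=="top" else(170,130)
    o.append(cv2.resize(I[y0:y0+75,x0:x0+100,::-1],(400,300),interpolation=2))
cv2.imwrite("pics/rel.png",np.hstack(o))
a=np.degrees((q.inv()*Rd).magnitude());print(a, np.degrees((q.inv()*frame(-u,-X)).magnitude()))
t=bar(.365);print(t)
st=rows(t+[0,0,100],Rd,14,0);print(st[0])
E
```

```text
[551.8 128.2 187.3] [ 15.9 -34.3 136.6 -21.6  35.9 -59.4] [-0.53792467  0.46326188  0.0436447 ] 49.88466613137104
98.39384339157652 98.52186433881496
[649.76731026  77.94492782  91.04916886]
[[-5,-3,5,0.044,0.044,0.106,0],[-6,-3,4,0.044,0.044,0.106,0],[-7,-1,5,0.044,0.044,0.106,0],[-6,-1,4,0.044,0.044,0.106,0],[-7,0,4,0.044,0.044,0.106,0],[-7,1,4,0.044,0.044,0.106,0],[-7,2,3,0.044,0.044,0.106,0],[-7,3,3,0.044,0.044,0.106,0],[-7,3,2,0.044,0.044,0.106,0],[-6,5,2,0.044,0.044,0.106,0],[-6,5,2,0.044,0.044,0.106,0],[-5,5,1,0.044,0.044,0.106,0],[-5,7,0,0.044,0.044,0.106,0],[-4,7,0,0.044,0.044,0.106,0]]
[650.19598384  78.09223558 191.20725145]
```

View pics/rel.png

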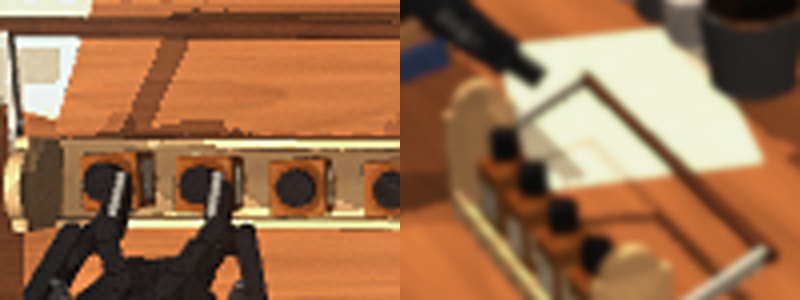

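The bottle stands on its pad in line with the others (crop (200,185)) and the gripper is clear. Next is the handle.

Request:
{"fn": "apply_moves", "kwargs": {"targets": [[-5,-3,5,0.044,0.044,0.106,0.42],[-6,-3,4,0.044,0.044,0.106,0.42],[-7,-1,5,0.044,0.044,0.106,0.3],[-6,-1,4,0.044,0.044,0.106,0.2],[-7,0,4,0.044,0.044,0.106,0.1],[-7,1,4,0.044,0.044,0.106,0],[-7,2,3,0.044,0.044,0.106,0],[-7,3,3,0.044,0.044,0.106,0],[-7,3,2,0.044,0.044,0.106,0],[-6,5,2,0.044,0.044,0.106,0],[-6,5,2,0.044,0.044,0.106,0],[-5,5,1,0.044,0.044,0.106,0],[-5,7,0,0.044,0.044,0.106,0],[-4,7,0,0.044,0.044,0.106,0],[0,0,0,0,0,0,0],[0,0,0,0,0,0,0]]}}

```text
time: 18.38
tool_pos: [649.7, 78.2, 190.2]
tcp_rot: [-179.8, -0.0, 88.0]
ft_force: [0.2, 0.0, 0.6]
finger_gap: 85.1
grip_force: 0.0
```

```bash
python3 - <<'E'
from plan import *
p,q,s=cur();print(np.round(p,1),np.round(s["joint_pos"],1),s["ft_force"],s["finger_gap"],np.degrees((q.inv()*Rd).as_rotvec()))
im=optics.snapshot("top")
V=im.max(2).astype(int)
for x in(165,175,228,240,250): print(x,[int(v) for v in V[172:194,x]])
print(onz("top",[[165,181.5],[240,181.5],[240,182.5]],91))
rows(bar(.365)+X*1-19*u,Rd,7,0)
E
```

```text
[649.7  78.2 190.2] [ 2.4 17.2 78.4  0.  84.6  4.3] [0.16027427 0.0210925  0.63604914] 85.11183782475065 [-0.24081755 -0.0311858  -0.05325332]
165 [183, 181, 174, 166, 165, 158, 151, 145, 141, 93, 91, 80, 74, 191, 183, 181, 172, 184, 177, 202, 215, 215]
175 [180, 176, 171, 165, 163, 154, 146, 143, 134, 123, 112, 85, 93, 95, 187, 180, 210, 208, 201, 211, 214, 219]
228 [202, 199, 205, 209, 163, 166, 101, 105, 80, 108, 118, 105, 80, 220, 205, 212, 206, 209, 201, 193, 198, 210]
240 [205, 201, 206, 207, 153, 174, 104, 109, 102, 107, 123, 120, 91, 218, 207, 216, 206, 209, 206, 196, 196, 205]
250 [208, 201, 199, 196, 194, 213, 135, 144, 86, 103, 120, 113, 93, 172, 179, 181, 174, 179, 183, 166, 162, 173]
[[653.74772285 193.62499211  91.        ]
 [648.89875341 -11.05789718  91.        ]
 [646.14951808 -10.99695173  91.        ]]
[[0,0,17,-0.001,0,0,0],[0,0,17,-0.001,0,0,0],[0,1,17,-0.001,0,0,0],[0,0,17,-0.001,0,0,0],[0,0,17,-0.001,0,0,0],[-1,0,17,-0.001,0,0,0],[0,0,17,-0.001,0,0,0]]
```

Request:
{"fn": "apply_moves", "kwargs": {"targets": [[0,0,17,-0.001,0,0,0],[0,0,17,-0.001,0,0,0],[0,1,17,-0.001,0,0,0],[0,0,17,-0.001,0,0,0],[0,0,17,0,0,0,0],[-1,0,17,0,0,0,0],[0,0,17,0,0,0,0],[0,0,0,0,0,0,0.3],[0,0,0,0,0,0,0.5],[0,0,0,0,0,0,0.65],[0,0,0,0,0,0,0.75],[0,0,0,0,0,0,0.8],[0,0,0,0,0,0,0.85],[0,0,0,0,0,0,0.9],[0,0,0,0,0,0,0.95],[0,0,0,0,0,0,0.95]], "force": 30}}

```text
time: 20.42
tool_pos: [651.0, 77.3, 72.2]
tcp_rot: [180.0, -0.1, 87.9]
ft_force: [-1.1, 0.3, -1.3]
finger_gap: 13.1
grip_force: 29.2
```

```bash
python3 - <<'E'
import numpy as np
def arc(a,b,n):
    t=np.linspace(a,b,n+1);print([[0,round(float(x),1),round(-float(z),1),0,0,0,.95] for x,z in zip(np.diff(115*np.cos(t)),np.diff(115*np.sin(t)))])
arc(.35,.9,10);arc(.9,1.25,8)
E
```

```text
[[0, -2.3, -5.9, 0, 0, 0, 0.95], [0, -2.7, -5.7, 0, 0, 0, 0.95], [0, -3.0, -5.6, 0, 0, 0, 0.95], [0, -3.3, -5.4, 0, 0, 0, 0.95], [0, -3.6, -5.2, 0, 0, 0, 0.95], [0, -3.8, -5.0, 0, 0, 0, 0.95], [0, -4.1, -4.8, 0, 0, 0, 0.95], [0, -4.4, -4.6, 0, 0, 0, 0.95], [0, -4.6, -4.3, 0, 0, 0, 0.95], [0, -4.8, -4.1, 0, 0, 0, 0.95]]
[[0, -4.0, -3.0, 0, 0, 0, 0.95], [0, -4.1, -2.9, 0, 0, 0, 0.95], [0, -4.3, -2.7, 0, 0, 0, 0.95], [0, -4.4, -2.5, 0, 0, 0, 0.95], [0, -4.5, -2.3, 0, 0, 0, 0.95], [0, -4.6, -2.1, 0, 0, 0, 0.95], [0, -4.7, -1.9, 0, 0, 0, 0.95], [0, -4.7, -1.7, 0, 0, 0, 0.95]]
```

Request:
{"fn": "apply_moves", "kwargs": {"targets": [[0,-2.3,-5.9,0,0,0,0.95],[0,-2.7,-5.7,0,0,0,0.95],[0,-3,-5.6,0,0,0,0.95],[0,-3.3,-5.4,0,0,0,0.95],[0,-3.6,-5.2,0,0,0,0.95],[0,-3.8,-5,0,0,0,0.95],[0,-4.1,-4.8,0,0,0,0.95],[0,-4.4,-4.6,0,0,0,0.95],[0,-4.6,-4.3,0,0,0,0.95],[0,-4.8,-4.1,0,0,0,0.95]], "force": 45}}

```text
time: 21.68
tool_pos: [615.1, 78.5, 124.0]
tcp_rot: [179.8, -0.1, 87.9]
ft_force: [5.4, 0.1, -1.8]
finger_gap: 12.2
grip_force: 43.7
```

```bash
python3 - <<'E'
from plan import *
p,q,s=cur();g=p+19*u-O;print(p,s["ft_force"],s["finger_gap"],"theta",np.arctan2(g[2]-50,g@X),np.hypot(g[2]-50,g@X))
E
```

```text
[615.10042082  78.48131306 124.01678796] [ 5.38876672  0.13795601 -1.76980226] 12.214713371415334 theta 0.9069977571683814 118.09292697162425
```

Request:
{"fn": "apply_moves", "kwargs": {"targets": [[0,-4,-3,0,0,0,0.95],[0,-4.1,-2.9,0,0,0,0.95],[0,-4.3,-2.7,0,0,0,0.95],[0,-4.4,-2.5,0,0,0,0.95],[0,-4.5,-2.3,0,0,0,0.95],[0,-4.6,-2.1,0,0,0,0.95],[0,-4.7,-1.9,0,0,0,0.95],[0,-4.7,-1.7,0,0,0,0.95]]}}

```text
time: 22.68
tool_pos: [581.3, 79.6, 144.7]
tcp_rot: [179.6, -0.1, 87.9]
ft_force: [7.7, -0.6, 10.4]
finger_gap: 12.7
grip_force: 44.1
```

```bash
python3 - <<'E'
from plan import *
p,q,s=cur();g=p+19*u-O;print(p,s["ft_force"],s["finger_gap"],"theta",np.arctan2(g[2]-50,g@X),np.hypot(g[2]-50,g@X),g@X)
def arc(a,b,n):
    t=np.linspace(a,b,n+1);print([[0,round(float(x),1),round(-float(z),1),0,0,0,.95] for x,z in zip(np.diff(115*np.cos(t)),np.diff(115*np.sin(t)))])
arc(1.25,1.45,8);arc(1.45,1.571,6)
E
```

```text
[581.29248833  79.63214164 144.72494565] [ 7.65947486 -0.55998867 10.36400015] 12.673154142014656 theta 1.2409734469482858 120.20397306211599 38.93111708709622
[[0, -2.7, -0.9, 0, 0, 0, 0.95], [0, -2.8, -0.8, 0, 0, 0, 0.95], [0, -2.8, -0.7, 0, 0, 0, 0.95], [0, -2.8, -0.7, 0, 0, 0, 0.95], [0, -2.8, -0.6, 0, 0, 0, 0.95], [0, -2.8, -0.5, 0, 0, 0, 0.95], [0, -2.8, -0.5, 0, 0, 0, 0.95], [0, -2.8, -0.4, 0, 0, 0, 0.95]]
[[0, -2.3, -0.3, 0, 0, 0, 0.95], [0, -2.3, -0.2, 0, 0, 0, 0.95], [0, -2.3, -0.2, 0, 0, 0, 0.95], [0, -2.3, -0.1, 0, 0, 0, 0.95], [0, -2.3, -0.1, 0, 0, 0, 0.95], [0, -2.3, -0.0, 0, 0, 0, 0.95]]
```

Request:
{"fn": "apply_moves", "kwargs": {"targets": [[0,-2.7,-0.9,0,0,0,0.95],[0,-2.8,-0.8,0,0,0,0.95],[0,-2.8,-0.7,0,0,0,0.95],[0,-2.8,-0.7,0,0,0,0.95],[0,-2.8,-0.6,0,0,0,0.95],[0,-2.8,-0.5,0,0,0,0.95],[0,-2.8,-0.5,0,0,0,0.95],[0,-2.8,-0.4,0,0,0,0.95]]}}

```text
time: 23.68
tool_pos: [559.4, 80.4, 150.4]
tcp_rot: [179.6, -0.1, 87.9]
ft_force: [5.6, -1.4, 8.3]
finger_gap: 12.1
grip_force: 45.9
```

```bash
python3 - <<'E'
from plan import *
p,q,s=cur();g=p+19*u-O;print(p,s["ft_force"],s["finger_gap"],"theta",np.arctan2(g[2]-50,g@X),np.hypot(g[2]-50,g@X),g@X)
E
```

```text
[559.37397777  80.4176804  150.44721892] [ 5.60974064 -1.39639045  8.32623267] 12.117666011303655 theta 1.429434868477327 120.65069800320057 16.99861229688941
```

Request:
{"fn": "apply_moves", "kwargs": {"targets": [[0,-2.3,-0.3,0,0,0,0.95],[0,-2.3,-0.2,0,0,0,0.95],[0,-2.3,-0.2,0,0,0,0.95],[0,-2.3,0,0,0,0,0.95],[0,-2,0,0,0,0,0.95]]}}

```text
time: 24.3
tool_pos: [547.4, 80.8, 150.6]
tcp_rot: [179.7, -0.1, 87.9]
ft_force: [2.7, -1.3, 8.6]
finger_gap: 12.8
grip_force: 46.9
```

Request:
{"fn": "apply_moves", "kwargs": {"targets": [[0,-1.5,0,0,0,0,0.95],[0,-1,0,0,0,0,0.95],[0,0,0,0,0,0,0.95]]}}

```text
time: 24.68
tool_pos: [545.1, 80.9, 150.7]
tcp_rot: [179.7, -0.1, 87.9]
ft_force: [3.3, -0.3, 10.1]
finger_gap: 12.4
grip_force: 46.9
```

Request:
{"fn": "apply_moves", "kwargs": {"targets": [[0,-1,0,0,0,0,0.95],[0,-1,0,0,0,0,0.95],[0,0,0,0,0,0,0.95]]}}

```text
time: 25.05
tool_pos: [543.8, 80.9, 150.3]
tcp_rot: [179.6, -0.1, 87.9]
ft_force: [9.3, -1.3, 4.8]
finger_gap: 12.2
grip_force: 46.9
```

Request:
{"fn": "apply_moves", "kwargs": {"targets": [[0,-1,0,0,0,0,0.95],[0,-1,0,0,0,0,0.95],[0,0,0,0,0,0,0.95]]}}

```text
time: 25.42
tool_pos: [543.6, 80.9, 150.4]
tcp_rot: [179.3, -0.1, 87.9]
ft_force: [20.7, -1.1, -2.2]
finger_gap: 12.0
grip_force: 46.3
```

The bar has stopped at x of about 543.6, right over the hinge, and the force is climbing to 21 N. That is the end stop. I'll ease off, open the fingers and lift clear.

Request:
{"fn": "apply_moves", "kwargs": {"targets": [[0,1,0,0,0,0,0.95],[0,0.5,0,0,0,0,0.95],[0,0,0,0,0,0,0.8],[0,0,0,0,0,0,0.6],[0,0,0,0,0,0,0.4],[0,0,0,0,0,0,0.3],[0,0,0,0,0,0,0.3],[0,0,-10,0,0,0,0.3],[0,0,-20,0,0,0,0.3],[0,0,-25,0,0,0,0.3],[0,0,-30,0,0,0,0.3],[0,0,-30,0,0,0,0.3],[0,0,0,0,0,0,0.3]], "force": 20}}

```text
time: 27.05
tool_pos: [542.7, 81.1, 267.9]
tcp_rot: [179.5, -0.1, 87.9]
ft_force: [0.1, -0.3, -0.6]
finger_gap: 60.1
grip_force: 0.0
```

Request:
{"fn": "apply_moves", "kwargs": {"targets": [[0,-40,-10,0,0,0,0.3],[0,-40,-10,0,0,0,0.3],[0,-40,0,0,0,0,0.3],[0,0,0,0,0,0,0.3]]}}

```text
time: 27.55
tool_pos: [419.0, 85.5, 282.9]
tcp_rot: [179.9, -0.1, 88.0]
ft_force: [1.0, -0.4, 0.7]
finger_gap: 59.9
grip_force: 0.0
```

```bash
python3 - <<'E'
from plan import *
p,q,s=cur();print(p,s["ft_force"],s["finger_gap"],s["joint_pos"])
im=optics.snapshot("top");im2=optics.snapshot("side")
B=[O+Y*k+u*165 for k in(-173,173)];o=[]
for nme,I in(("top",im),("side",im2)):
    x0,y0=(130,165) if nme=="top" else(160,110)
    print(nme,np.round((proj(nme,B)-[x0,y0]+.5)*[400/145,300/109]))
    o.append(cv2.resize(I[y0:y0+109,x0:x0+145,::-1],(400,300),interpolation=2))
cv2.imwrite("pics/end.png",np.hstack(o))
E
```

```text
[419.03725967  85.46947183 282.9314573 ] [ 1.00399343 -0.4424202   0.72915949] 59.909170285139204 [ 4.58441615e+00 -2.10690733e+01  1.06240000e+02  7.93188355e-02
  9.47355156e+01  6.61898330e+00]
top [[380. 159.]
 [ -1. 156.]]
side [[190. 200.]
 [ 69.  74.]]
```

View pics/end.png

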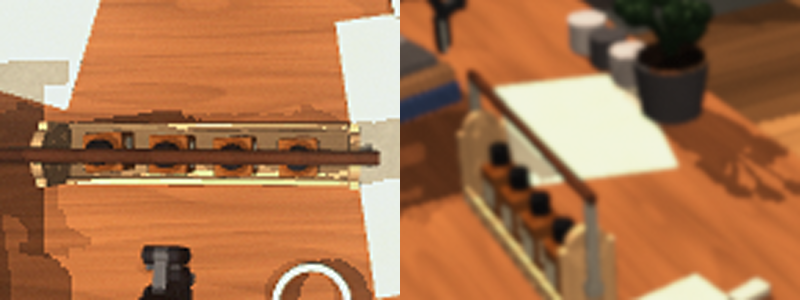

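The handle stands upright: the bar's end is at top crop (378,158), against (380,159) predicted for the end stop. All four bottles stand in the row and the gripper is clear, so I'm handing in.

```bash
python3 -c "
from bench import r
print(r.hand_in())"
```

```text
the job is handed in; nothing more can be done
None
```

The amber bottle stands upright on the empty cork pad, the carry handle is up at its stop and let go, and the job was handed in at about 28 s (limit 72 s); no verdict came back.

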